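# Close the fittings carrier and put its carry handle up

### The job

Get the open grey fittings carrier ready to be carried off: lay its loose flat lid into the top of the box so that it sits level on the ledge all round, and swing the folded carry handle up until it clicks home in its upright detent. Leave the carrier standing where it is and do not disturb the tools and other things lying about.

Things in the scene. Friction and masses are not known exactly. Their poses are not given: they have to be found in the camera images.
- carrier: Loose open grey sheet-steel box of pipe couplings and bolts, about 4.3 kg. Body 130 (x) x 200 (y) mm, walls 3 mm thick and 92 mm high, above them a rim flared out at 45 degrees up to 102 mm high and 147 x 217 mm. Origin: centre of the underside, on the bench; z up, y along the box, -x the side on which the handle lies folded.
- lid_seat (a point): Centre of the box's top at the height of the ledge, 86 mm above the carrier's origin, axes as the carrier's. The ledge, 9 mm wide, runs round the inside of the walls; the opening just above it, which takes the lid, is 124 (x) x 194 (y) mm.
- handle_pivot (a point): Middle of the handle's pivot line, inside the box, 60 mm above the carrier's origin; the line runs along the carrier's y. The pivots, with steel detent discs 82 mm across, are outside the two end walls.
- handle (a joint): Angle of the carry handle, a U-shaped bail, about the pivot line (rad): 0 when its arms lie level with the bar out on the carrier's -x side, pi/2 fully upright at its stop. The stiff hinge stays wherever it is left; spring plungers ride over a ridge at about 1.45 (some 7 N at the bar), then pull it to the stop and hold it there.
- handle_grip (a point): Middle of the handle's bar, on its axis: black round sleeve 25 mm thick and 110 mm long, along the carrier's y, 135 mm from the pivot line. Outside the sleeve the tube is 18 mm thick; the two arms stand at y = +-119 mm of the carrier.
- lid: Loose flat aluminium lid 118 (x) x 188 (y) x 4 mm, 0.28 kg, lying on the bench; may go on either way round. Origin: centre of its underside, z up. A dark steel bar pull stands on its middle: 64 mm long along the lid's x, 14 mm thick (y), its top 28 mm above the origin, its upper bar 12 mm high on two feet.
- lid_grip (a point): Middle of the lid's bar pull, 21 mm above the lid's underside.
- hammer: Claw hammer lying flat, 282 x 123 x 29 mm: bystander. Origin under its middle.
- pliers: Pliers with red grips lying flat, 174 x 65 x 12 mm: bystander. Origin under their middle.
- nail_tin: Closed round tin, 86 mm across, 40 mm high: bystander. Origin under its middle.
- tape_measure: Yellow tape measure standing by the corner of the red toolbox (another lies far off), 82 x 38 x 66 mm: bystander. Origin under its middle.
- tape_black: Roll of black tape lying flat, 64 mm across, 19 mm high: bystander. Origin under its middle.

How it is judged:
By the outcome, as a careful person would: the job done as asked, in the order asked, and still so for the second after the job is handed in, with the robot touching nothing.
It also fails if it takes over 59 s, if anything falls off the work surface, if the arm or the gripper's body presses on something with over 40 N, if the wrist force passes 120 N, or if a joint passes its speed limit or range.

### The arm

A 6-joint arm with a two-finger parallel gripper is mounted at the origin on the work surface; the furniture and walls round the work are solid. World frame = base frame: x ahead of the robot, y to its left, z up, the work surface at z = 0. Lengths are in m, angles in rad, forces in N, time in s.
With the tool pointing down it reaches from about 0.3 to 0.85 m from the base axis. Payload 5.4 kg.
Tool frame: the origin (TCP) lies midway between the tips of the shut fingers; the grasp point (between the pads) lies r.hold_point_z behind it (r.hold_point_z is the distance from the TCP to the grasp point, in m); z points along the fingers, y is the line along which they close (so a half turn about z gives the same grasp; the last joint's range is limited). The gripper opens to 85 mm and grips with 20 to 120 N. Pads are 22 mm wide; open, the fingers measure 114 mm over their backs; the gripper's body (76 mm by 85 mm) begins 54 mm behind the grasp point. The pads swing forward as they close: fully open they stand 13 mm farther back than shut.
Start: joints at [0.9, 0.158, 1.597, -0, 1.386, -0.21], TCP at [0.256, 0.515, 0.231] pointing down, gripper open.
Joint ranges: [-2.91, 2.91], [-0.94, 2.29], [0.18, 2.7], [-1.29, 4.43], [0.17, 2.64], [-3, 3]. Speed limits (rad/s): [2.57, 2.57, 3.14, 3.14, 3.14, 3.14].

### API

Orientations are given as a unit quaternion [x, y, z, w].
In Python, from workcell import r gives the robot as it stands. The module is installed in compiled form; this text tells all that it offers.
- The arm moves only by the tool servo_tool, never from a script. Its argument "increments" is a list that holds one entry, the list of rows, each a list of 6 numbers: the shift along the tool's x, y, z as a fraction of full scale, then the turn, a rotation vector about the tool's x, y, z as a fraction of full scale. In form: [[[tx, ty, tz, ax, ay, az], ...]]. A call has 1 to 10 rows; each row shifts and turns the commanded pose from where the row before left it, along the tool's axes as they then stand; what a row does not reach is not made up. Full scale, the value 1, is 50 cm for a shift and pi/2 rad for a turn. A row lasts 1/12 s, in which the tool goes at most 41.7 mm and 7.16 degrees, less where a joint would pass 70% of its speed; a pose out of reach is approached as far as the arm can. A call with a number of a shift or a turn outside -1 to 1 is refused whole. A call with a gripper value outside its range is refused whole. "jaw" is the opening, from 0 (shut) to 1 (fully open), set as the call begins (left out, the last holds). The fingers move at their own pace and stop on an object; "force" is the grip in N (left out, the last holds). Time passes only in rows, so rows that do not move let the fingers close. It gives the time, the measured TCP pose, the force, the opening and the grip force at its end, in the units of the state.
- r.get_state(): the state, without advancing time (a new reading comes with each control period).
- r.capture(name): name is "scene" or "top"; returns a dict with "image" (420x560x3 uint8, blue, green, red), "camera_matrix" (3x3 intrinsics, pixels), "k1" (the pictures are not rectified: a ray, as slopes to the right and down, at radius r is drawn at 1 + k1 r^2 times it, then the intrinsics apply), "R" (3x3) and "t" (3): a world point X has camera coordinates R X + t. Camera axes: x right, y down, z forward; pixel columns grow to the right and rows downward; lengths in m; the calibration is good to about 2 mm. A picture is of the moment at which its call begins. There is no depth.
- r.sign_off(): hands the job in; it is judged then, once.
Trained networks look in a picture, given as the dict that the camera call returned (one of the last four; its "shot" number tells which), for a name from the list of things; names that differ only in an ending like _2 or _b are one class to them, and where a whole thing is asked for, a point or a joint stands for the part that bears it (a point fixed in the world has none). Each returns a list of dicts, best first, with "score" (0 to 1); they miss things now and then, are a little off and sometimes report something else, mostly with a low value. They report only what shows in the picture. A call takes as long as a camera call.
- r.outline_of(picture, name): "mask" (420x560 bool, what is visible of it).
- r.mark_of(picture, name): "point" ([x, y, z] in m, in the coordinates of the camera as it stood for that picture, good to about 4 mm: a listed point, or the origin of a listed thing).
The state is a dict: "time_s": time; "q": joint angles; "joint_vel": joint speeds; "effort": joint torques, N m; "position": TCP position; "ee_rot": TCP orientation; "wrist_force": force on the tool from outside, world axes, zero at the start; "moment": the same for the moment, N m; "gripper_width": opening from 0.0 (shut) to 1.0 (fully open); "grip_force": force on a finger pad.
Only numpy, scipy, OpenCV 4.12 (cv2) and the standard library are available. Lean on these libraries where they do the work, as an engineer would, in place of code of your own. Each camera call takes 0.05 s, during which the arm holds its last target. There are 200 camera calls.

## Working session

There is one attempt and no reset: what is moved stays moved. The work goes in short steps, Python scripts to look and compute and a tool call to move; the robot and the scene stay as the last step left them, time stands still between calls to the robot, and variables do not carry over. Pictures are saved under pics/ and viewed, at most 10 in all, crops included, and the job is handed in when it is done.

Besides the shell and the picture viewer there is one more tool, called after "Call:" as name(argument=value, ...), one argument or row to a line, values as JSON. servo_tool: Moves the arm, as the interface text tells. Its arguments: {"type":"object","properties":{"increments":{"type":"array","items":{"type":"array","items":{"type":"array","items":{"type":"number"}}}},"jaw":{"type":"number"},"force":{"type":"number"}},"required":["increments"]}

```bash
mkdir -p pics; cat > h.py <<'E'
import numpy as np, cv2, json
from workcell import r
from scipy.spatial.transform import Rotation as Ro
def w(pic,p): return np.array(pic["R"]).T@(np.array(p)-np.array(pic["t"]))
def px(pic,X):
    c=np.array(pic["R"])@np.array(X)+np.array(pic["t"]); s=c[:2]/c[2]; s=s*(1+pic["k1"]*(s@s))
    K=np.array(pic["camera_matrix"]); return (K[:2,:2]@s+K[:2,2]).round(1)
def ray(pic,uv):
    K=np.array(pic["camera_matrix"]); d=np.linalg.inv(K)@[uv[0],uv[1],1]; s0=d[:2]; s=s0.copy()
    for _ in range(30): s=s0/(1+pic["k1"]*(s@s))
    R=np.array(pic["R"]); v=R.T@np.array([s[0],s[1],1]); return -R.T@np.array(pic["t"]), v/np.linalg.norm(v)
def onz(pic,uv,z):
    o,v=ray(pic,uv); return o+v*(z-o[2])/v[2]
def tri(rays):
    A=0;b=0
    for o,v in rays:
        P=np.eye(3)-np.outer(v,v); A=A+P; b=b+P@o
    return np.linalg.solve(A,b)
E
python3 - <<'E'
from h import *
P={n:r.capture(n) for n in("scene","top")}
for n,p in P.items():
    cv2.imwrite(f"pics/{n}0.png",p["image"])
    R=np.array(p["R"]);print(n,"cam",(-R.T@np.array(p["t"])).round(3),"fwd",R[2].round(2),p["camera_matrix"][0][0],p["k1"])
    for k in["carrier","lid_seat","handle_pivot","handle_grip","lid","lid_grip","hammer","pliers","nail_tin","tape_measure","tape_black"]:
        print(k,[(w(p,d["point"]).round(3).tolist(),px(p,w(p,d["point"])).tolist(),round(d["score"],2)) for d in r.mark_of(p,k)[:2]])
print(r.get_state(),r.hold_point_z)
E
```

```text
scene cam [-0.085 -0.484  0.721] fwd [ 0.65  0.36 -0.66] 421.8070392404988 -0.12104411090019303
carrier [([0.598, -0.32, -0.001], [365.9, 246.3], 0.69)]
lid_seat [([0.596, -0.319, 0.087], [370.7, 219.2], 0.57), ([0.595, -0.319, 0.002], [365.2, 245.9], 0.43)]
handle_pivot [([0.593, -0.322, 0.062], [369.8, 228.7], 0.82)]
handle_grip [([0.469, -0.269, 0.059], [324.6, 257.2], 0.88)]
lid [([0.498, 0.057, 0.001], [210.6, 216.3], 0.73), ([0.594, -0.319, 0.003], [364.9, 246.1], 0.66)]
lid_grip [([0.492, 0.05, 0.023], [210.3, 212.1], 0.88)]
hammer [([0.317, -0.198, -0.0], [257.7, 312.3], 0.7), ([0.368, 0.104, 0.001], [161.7, 242.0], 0.31)]
pliers [([0.391, -0.361, 0.0], [346.9, 319.1], 0.86)]
nail_tin [([0.764, -0.126, 0.001], [322.5, 181.8], 0.66)]
tape_measure [([0.639, -0.132, 0.005], [303.3, 207.7], 0.73)]
tape_black [([0.367, 0.102, 0.004], [161.6, 241.6], 0.72)]
top cam [ 0.358 -0.128  1.077] fwd [ 0.2  -0.01 -0.98] 494.66482323492414 -0.16844754800421116
carrier [([0.597, -0.321, -0.0], [354.5, 187.7], 0.77)]
lid_seat [([0.592, -0.323, 0.086], [361.9, 180.3], 0.79)]
handle_pivot [([0.5
[... 554 characters left out ...]
'time_s': 1.2, 'q': array([ 8.99892515e-01,  1.58409966e-01,  1.59699195e+00,  2.65384137e-05,
        1.38620361e+00, -2.10062318e-01]), 'joint_vel': array([ 0.00029631, -0.00107593,  0.00132711, -0.00167013,  0.00137491,
       -0.00048423]), 'effort': array([-7.79323273e-04, -3.96022904e+01, -3.31691194e+01, -4.36886457e-04,
        8.05255058e-04, -1.49823006e-05]), 'position': array([0.25568766, 0.51500871, 0.23129758]), 'ee_rot': array([ 2.28389542e-01,  9.73569832e-01, -2.59904295e-07, -1.45427449e-05]), 'wrist_force': array([-0.24043276, -0.51557396,  0.56049869]), 'moment': array([-0.00859879, -0.05156751, -0.02600504]), 'grip_force': 0.0, 'gripper_width': 0.9996682944171743} 0.0187
```

View pics/top0.png

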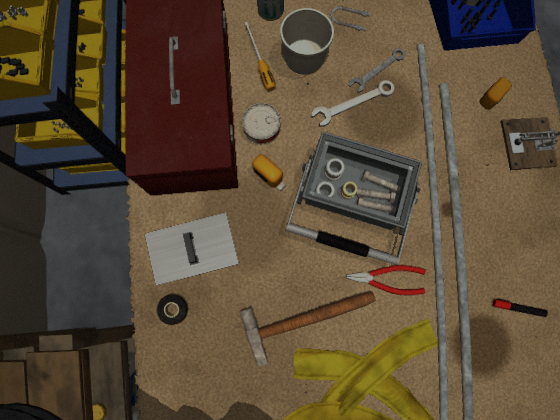

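View pics/scene0.png

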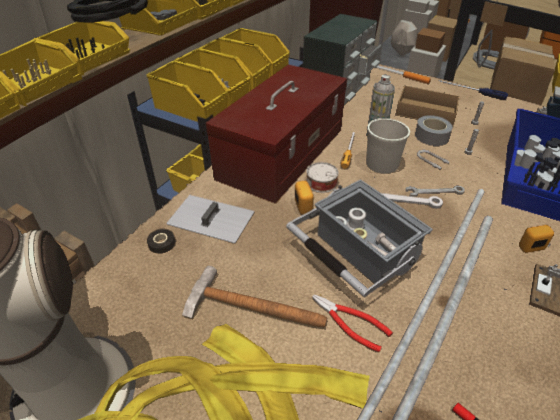

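The top view shows the lid at (192,247), left of the hammer (310,318), with the carrier at (360,180) and its handle bar folded toward the robot at (343,243). In the scene view the lid is clear of the red toolbox and the tape measure stands between lid and carrier. The network marks agree across both views. Next I fit the lid and carrier yaw precisely.

```bash
cat > fit.py <<'E'
from h import *
from scipy.optimize import minimize
def seg(a,b,n=40): return [a+(b-a)*t for t in np.linspace(0.03,.97,n)]
def rect(lx,ly,z):
    c=[np.array([sx*lx/2,sy*ly/2,z]) for sx,sy in((1,1),(-1,1),(-1,-1),(1,-1))]
    return sum((seg(c[i],c[(i+1)%4]) for i in range(4)),[])
def pose(p,M):
    c,s=np.cos(p[2]),np.sin(p[2]); return np.array(M)@np.array([[c,s,0],[-s,c,0],[0,0,1]])+[p[0],p[1],0]
def dts(pic):
    e=cv2.Canny(cv2.GaussianBlur(pic["image"],(3,3),0),60,140)
    return np.minimum(cv2.distanceTransform(255-e,cv2.DIST_L2,5),5)
def fit(pics,p0,M):
    D=[dts(p) for p in pics]
    def cost(p):
        W=pose(p,M);t=0
        for d,pic in zip(D,pics):
            uv=np.array([px(pic,X) for X in W],np.float32)
            t+=cv2.remap(d,uv[:,:1],uv[:,1:],cv2.INTER_LINEAR).mean()
        return t
    b=None
    for dy in(-.06,-.03,0,.03,.06):
        q=np.array(p0)+[0,0,dy]
        s=minimize(cost,q,method="Nelder-Mead",options=dict(initial_simplex=[q,q+[.005,0,0],q+[0,.005,0],q+[0,0,.03]]))
        if b is None or s.fun<b.fun:b=s
    return b.x,b.fun
E
sed -i 's/; return (K\[:2,:2\]@s+K\[:2,2\]).round(1)/; return K[:2,:2]@s+K[:2,2]/' h.py
python3 - <<'E'
from fit import *
P=[r.capture(n) for n in("scene","top")]
m=r.outline_of(P[1],"lid")[0]["mask"].astype(np.uint8)
c=max(cv2.findContours(m,0,2)[0],key=len)[:,0]
pts=np.array([onz(P[1],u,.004)[:2] for u in c],np.float32)
print("lid rect",cv2.minAreaRect(pts))
L=rect(.118,.188,.004); C=rect(.147,.217,.102)
for nm,M,p0 in(("lid",L,[.493,.052,.23]),("car",C,[.595,-.32,-.372])):
    for s in([P[0]],[P[1]],P):
        x,f=fit(s,p0,M); print(nm,x.round(4),np.degrees(x[2]).round(2),round(f,2))
    for i,pic in enumerate(P):
        for X in pose(x,M): cv2.circle(pic["image"],tuple(px(pic,X).round().astype(int)),0,(0,255,0),-1)
im=P[1]["image"][110:300,130:440]; cv2.imwrite("pics/ov.png",cv2.resize(im,None,fx=2.5,fy=2.5))
E
```

```text
lid rect ((0.4931751489639282, 0.052933208644390106), (0.12143459171056747, 0.18559607863426208), 9.16107177734375)
lid [0.4936 0.0543 0.1723] 9.87 0.21
lid [0.4924 0.0523 0.1746] 10.0 0.31
lid [0.4928 0.0531 0.1749] 10.02 0.7
car [ 0.5913 -0.3218 -0.3917] -22.44 0.29
car [ 0.5912 -0.3225 -0.3873] -22.19 0.55
car [ 0.5912 -0.3221 -0.3887] -22.27 0.86
```

View pics/ov.png

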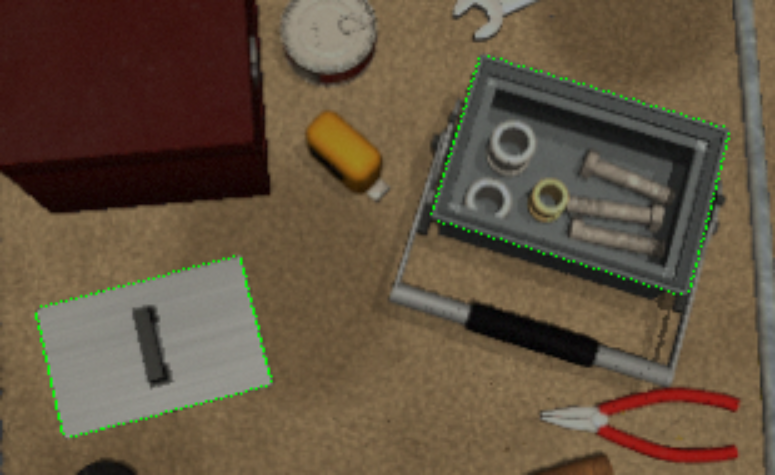

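The overlays match the lid and the rim, and the two single-view fits agree within 2 mm:

| Part | Centre (m) | Yaw |
|---|---|---|
| Lid | (0.493, 0.053) | 10° |
| Carrier | (0.591, -0.322) | -22.3° |

I turn and raise first.

Call:
servo_tool(
  increments=[
    [[0,0,-0.03,0,0,-0.0674],[0,0,-0.03,0,0,-0.0674],[0,0,-0.03,0,0,-0.0674],[0,0,-0.03,0,0,-0.0674],[0,0,-0.03,0,0,-0.0674],[0,0,-0.03,0,0,-0.0674],[0,0,0,0,0,0]],
  ],
  jaw=0.6,
  force=60,
)

```text
time_s: 1.93
position: [0.2566, 0.5162, 0.3251]
ee_rot: [-0.088, 0.996, 0.002, 0.002]
wrist_force: [0.3, 2.0, -0.1]
gripper_width: 0.604
grip_force: 0.0
```

```bash
cat > go.py <<'E'
from h import *
import sys
def main(x,y,z,a):
    s=r.get_state(); R=Ro.from_quat(s["ee_rot"]).as_matrix()
    ty=np.degrees(np.arctan2(R[1,1],R[0,1]))
    d=(a-ty+90)%180-90
    yy=np.radians(ty+d); Y=np.array([np.cos(yy),np.sin(yy),0]);Z=np.array([0,0,-1.]);T=np.c_[np.cross(Y,Z),Y,Z]
    rv=Ro.from_matrix(R.T@T).as_rotvec()/(np.pi/2)
    D=np.array([x,y,z])-s["position"]
    print("t",round(s["time_s"],2),"pos",s["position"].round(4),"ty",ty.round(2),"F",s["wrist_force"].round(1),"q",s["q"].round(2),"w",round(s["gripper_width"],3),s["grip_force"])
    print("shift(cur axes)",(R.T@D/.5).round(4),"shift(after turn)",(T.T@D/.5).round(4),"turn",rv.round(4))
main(*map(float,sys.argv[1:5]))
E
python3 go.py .4928 .0531 .1 100
```

```text
t 1.93 pos [0.2566 0.5162 0.3251] ty 100.15 F [ 0.3  2.  -0.1] q [ 0.9   0.11  1.46 -0.    1.56 -0.85] w 0.604 0.0
shift(cur axes) [-0.2998 -0.9967  0.4474] shift(after turn) [-0.3045 -0.9941  0.4501] turn [0.0027 0.003  0.0016]
```

Call:
servo_tool(
  increments=[
    [[-0.015,-0.05,0,0,0,0],[-0.015,-0.05,0,0,0,0],[-0.015,-0.05,0,0,0,0],[-0.015,-0.05,0,0,0,0],[-0.015,-0.05,0,0,0,0],[-0.015,-0.05,0,0,0,0],[-0.015,-0.05,0,0,0,0],[-0.015,-0.05,0,0,0,0],[-0.015,-0.05,0,0,0,0],[-0.015,-0.05,0,0,0,0]],
  ],
)

```text
time_s: 2.77
position: [0.373, 0.2806, 0.3203]
ee_rot: [-0.085, 0.996, -0.0, -0.0]
wrist_force: [0.8, 0.8, 0.5]
gripper_width: 0.598
grip_force: 0.0
```

Call:
servo_tool(
  increments=[
    [[-0.015,-0.05,0.03,0,0,0],[-0.015,-0.05,0.04,0,0,0],[-0.015,-0.05,0.05,0,0,0],[-0.015,-0.05,0.05,0,0,0],[-0.015,-0.05,0.05,0,0,0],[-0.015,-0.05,0.05,0,0,0],[-0.015,-0.05,0.05,0,0,0],[-0.015,-0.05,0.04,0,0,0],[-0.015,-0.05,0.03,0,0,0],[0,0,0,0,0,0]],
  ],
)

```text
time_s: 3.6
position: [0.4772, 0.0688, 0.1222]
ee_rot: [-0.084, 0.996, -0.0, -0.003]
wrist_force: [0.1, 0.2, -0.6]
gripper_width: 0.6
grip_force: 0.0
```

```bash
python3 go.py .4928 .0531 .008 100
```

```text
t 3.6 pos [0.4772 0.0688 0.1222] ty 99.6 F [ 0.1  0.2 -0.6] q [-0.11  0.04  1.95 -0.    1.16 -1.85] w 0.6 0.0
shift(cur axes) [-0.0269 -0.0362  0.2283] shift(after turn) [-0.0253 -0.0363  0.2285] turn [ 0.0002 -0.0037 -0.0045]
```

Call:
servo_tool(
  increments=[
    [[-0.013,-0.018,0.04,0,-0.002,-0.002],[-0.012,-0.018,0.04,0,-0.002,-0.002],[0,0,0.04,0,0,0],[0,0,0.02,0,0,0],[0,0,0,0,0,0],[0,0,0,0,0,0]],
  ],
  jaw=0.5,
)

```text
time_s: 4.1
position: [0.4936, 0.057, 0.0562]
ee_rot: [-0.09, 0.996, 0.0, 0.003]
wrist_force: [0.4, -0.2, 0.8]
gripper_width: 0.498
grip_force: 0.0
```

```bash
python3 go.py .4928 .0531 .008 100
```

```text
t 4.1 pos [0.4936 0.057  0.0562] ty 100.33 F [ 0.4 -0.2  0.8] q [-0.13  0.17  1.96  0.    1.01 -1.88] w 0.498 0.0
shift(cur axes) [ 0.0035 -0.0074  0.0964] shift(after turn) [ 0.0029 -0.0074  0.0964] turn [0.0003 0.0033 0.0036]
```

Call:
servo_tool(
  increments=[
    [[0.003,-0.007,0.03,0,0.003,0.0036],[0,0,0.03,0,0,0],[0,0,0.02,0,0,0],[0,0,0.01,0,0,0],[0,0,0.004,0,0,0],[0,0,0,0,0,0],[0,0,0,0,0,0]],
  ],
)

```text
time_s: 4.68
position: [0.4941, 0.0528, 0.0101]
ee_rot: [-0.087, 0.996, -0.0, 0.001]
wrist_force: [-0.1, -0.2, -0.2]
gripper_width: 0.502
grip_force: 0.0
```

```bash
python3 go.py .4928 .0531 .008 100
```

```text
t 4.68 pos [0.4941 0.0528 0.0101] ty 100.04 F [-0.1 -0.2 -0.2] q [-0.14  0.26  1.97  0.    0.91 -1.88] w 0.502 0.0
shift(cur axes) [0.0025 0.001  0.0042] shift(after turn) [0.0025 0.001  0.0042] turn [-0.0003  0.0018  0.0004]
```

Call:
servo_tool(
  increments=[
    [[0.0025,0,0.003,0,0.001,0],[0,0,0,0,0,0],[0,0,0,0,0,0],[0,0,0,0,0,0],[0,0,0,0,0,0],[0,0,0,0,0,0],[0,0,0,0,0,0],[0,0,0,0,0,0]],
  ],
  jaw=0,
  force=60,
)

```text
time_s: 5.35
position: [0.4926, 0.0525, 0.0083]
ee_rot: [-0.087, 0.996, -0.0, 0.0]
wrist_force: [-1.6, 0.3, 6.2]
gripper_width: 0.145
grip_force: 60.0
```

Call:
servo_tool(
  increments=[
    [[0,0,-0.01,0,0,0],[0,0,-0.03,0,0,0],[0,0,-0.05,0,0,0],[0,0,-0.06,0,0,0],[0,0,-0.06,0,0,0],[0,0,-0.06,0,0,0],[0,0,-0.05,0,0,0],[0,0,-0.03,0,0,0],[0,0,0,0,0,0],[0,0,0,0,0,0]],
  ],
)

```text
time_s: 6.18
position: [0.4921, 0.0525, 0.1825]
ee_rot: [-0.087, 0.996, -0.0, 0.0]
wrist_force: [0.4, 0.1, -4.2]
gripper_width: 0.14
grip_force: 58.9
```

```bash
python3 go.py .5912 -.3221 .19 67.7
```

```text
t 6.18 pos [0.4921 0.0525 0.1825] ty 100.03 F [ 0.4  0.1 -4.2] q [-0.14 -0.01  1.87 -0.    1.28 -1.88] w 0.14 58.887859582901
shift(cur axes) [-0.0648 -0.7724 -0.0149] shift(after turn) [-0.4678 -0.618  -0.015 ] turn [-0.000e+00  1.000e-04  3.592e-01]
```

Call:
servo_tool(
  increments=[
    [[-0.002,-0.02,-0.002,0,0,0],[-0.005,-0.045,-0.002,0,0,0],[-0.005,-0.055,-0.002,0,0,0],[-0.005,-0.06,-0.002,0,0,0],[-0.005,-0.06,-0.002,0,0,0],[-0.005,-0.06,-0.002,0,0,0],[-0.005,-0.06,-0.002,0,0,0],[-0.005,-0.06,0,0,0,0],[-0.005,-0.06,0,0,0,0],[-0.005,-0.06,0,0,0,0]],
  ],
)

```text
time_s: 7.02
position: [0.5612, -0.2109, 0.1869]
ee_rot: [-0.087, 0.996, 0.001, -0.002]
wrist_force: [1.7, 0.6, -3.5]
gripper_width: 0.149
grip_force: 58.9
```

Call:
servo_tool(
  increments=[
    [[-0.005,-0.06,0,0,0,0],[-0.005,-0.06,0,0,0,0],[-0.005,-0.055,0,0,0,0.03],[0,-0.03,0,0,0,0.06],[0,-0.015,0,0,0,0.06],[0,0,0,0,0,0.06],[0,0,0,0,0,0.06],[0,0,0,0,0,0.06],[0,0,0,0,0,0.03],[0,0,0,0,0,0]],
  ],
)

```text
time_s: 7.85
position: [0.5857, -0.3165, 0.1866]
ee_rot: [0.195, 0.981, 0.001, -0.002]
wrist_force: [-0.3, -0.5, -3.1]
gripper_width: 0.141
grip_force: 59.0
```

```bash
python3 go.py .5912 -.3221 .15 67.7; sleep 1
python3 - <<'E'
from fit import *
P=[r.capture(n) for n in("scene","top")]
s=r.get_state();R=Ro.from_quat(s["ee_rot"]).as_matrix();x,y,z=s["position"]
for dz in (.004,):
  for sel in([P[0]],[P[1]],P):
    f,c=fit(sel,[x,y,np.arctan2(R[1,1],R[0,1])-np.pi/2],rect(.118,.188,z-.0083+.004)); print(f.round(4),np.degrees(f[2]).round(2),round(c,2), s["position"])
for pic in P:
    for X in pose(f,rect(.118,.188,z-.0083+.004)): cv2.circle(pic["image"],tuple(px(pic,X).round().astype(int)),0,(0,255,0),-1)
im=np.vstack([P[1]["image"][100:290,260:460],P[0]["image"][130:320,260:460]]); cv2.imwrite("pics/held.png",np.hstack([cv2.resize(P[1]["image"][100:300,260:460],(400,400)),cv2.resize(P[0]["image"][120:320,260:460],(400,400))]))
E
```

```text
t 7.85 pos [ 0.5857 -0.3165  0.1866] ty 67.54 F [-0.3 -0.5 -3.1] q [-0.68  0.43  1.36 -0.    1.36 -1.86] w 0.141 59.0344512462616
shift(cur axes) [-0.0147 -0.0062  0.0731] shift(after turn) [-0.0144 -0.0062  0.0732] turn [ 0.0007 -0.003  -0.0018]
[ 0.5841 -0.3162 -0.3822] -21.9 0.73 [ 0.58613288 -0.31644466  0.18748741]
[ 0.6017 -0.333  -0.6048] -34.65 1.19 [ 0.58613288 -0.31644466  0.18748741]
[ 0.584  -0.3161 -0.3825] -21.91 3.12 [ 0.58613288 -0.31644466  0.18748741]
```

View pics/held.png

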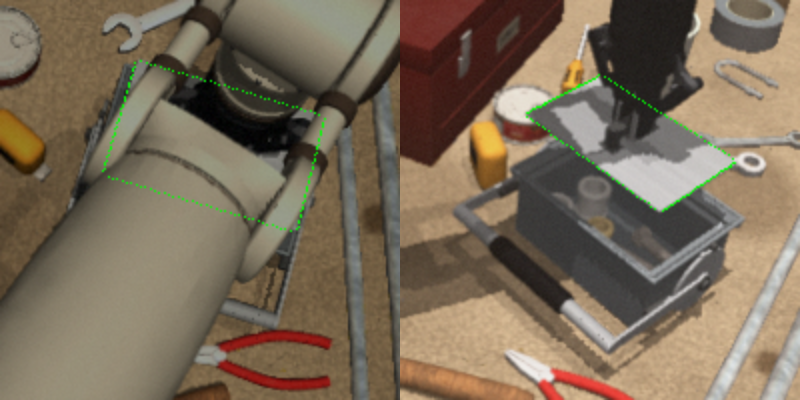

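The scene half shows the lid held level above the carrier, with the overlay on its edges. The top view is hidden by the arm, so that fit is void. I go to just above the rim and measure again.

Call:
servo_tool(
  increments=[
    [[-0.008,-0.004,0.02,0,-0.001,-0.001],[-0.007,-0.003,0.04,0,-0.001,-0.001],[0,0,0.04,0,0,0],[0,0,0.022,0,0,0],[0,0,0,0,0,0],[0,0,0,0,0,0],[0,0,0,0,0,0]],
  ],
)

```text
time_s: 8.53
position: [0.5935, -0.3231, 0.1299]
ee_rot: [0.192, 0.981, -0.001, 0.002]
wrist_force: [-0.0, -0.3, -2.7]
gripper_width: 0.153
grip_force: 59.0
```

```bash
python3 go.py .592 -.3222 .1 67.7
cat > chk.py <<'E'
from fit import *
p=r.capture("scene"); s=r.get_state();R=Ro.from_quat(s["ee_rot"]).as_matrix();x,y,z=s["position"]
f,c=fit([p],[x,y,np.arctan2(R[1,1],R[0,1])-np.pi/2],rect(.118,.188,z-.0083+.004)); print("lid",f.round(4),np.degrees(f[2]).round(2),round(c,2))
f2,c=fit([p],[.5912,-.322,-.389],rect(.147,.217,.102)); print("car",f2.round(4),np.degrees(f2[2]).round(2),round(c,2))
cp,sp=np.cos(f2[2]),np.sin(f2[2]);d=f[:2]-f2[:2];print("lid-car in carrier axes",(np.array([[cp,sp],[-sp,cp]])@d).round(4), "tcp",s["position"].round(4))
for f,M,c in((f,rect(.118,.188,z-.0043),(0,255,0)),(f2,rect(.147,.217,.102),(0,0,255))):
    for X in pose(f,M): cv2.circle(p["image"],tuple(px(p,X).round().astype(int)),0,c,-1)
cv2.imwrite("pics/chk.png",cv2.resize(p["image"][150:300,270:450],None,fx=4,fy=4))
E
python3 chk.py
```

```text
t 8.53 pos [ 0.5935 -0.3231  0.1299] ty 67.83 F [-0.  -0.3 -2.7] q [-0.68  0.49  1.38  0.    1.26 -1.86] w 0.153 59.020344614982605
shift(cur axes) [0.0038 0.0005 0.0598] shift(after turn) [0.0035 0.0005 0.0598] turn [-0.0004  0.0031  0.0015]
lid [ 0.593  -0.3232 -0.3817] -21.87 0.85
car [ 0.5902 -0.3196 -0.3637] -20.84 1.3
lid-car in carrier axes [ 0.0038 -0.0024] tcp [ 0.5938 -0.3233  0.1305]
```

View pics/chk.png

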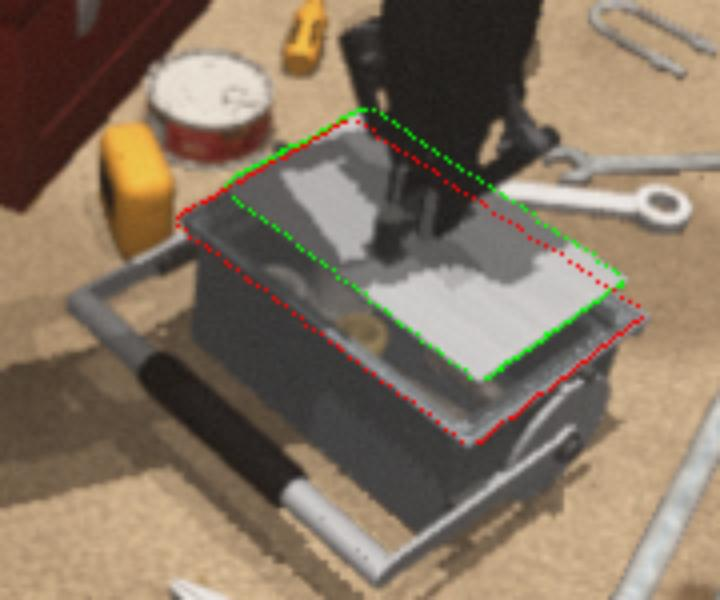

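The lid overlay (green) matches. The rim fit (red) is spoiled by the occluding lid, so I keep the earlier carrier pose. The lid needs about 2 mm along tool x and +0.5° of turn. Then I lower it gently.

Call:
servo_tool(
  increments=[
    [[0.004,0.001,0.01,0,0.003,0.006],[0,0,0.016,0,0,0],[0,0,0.014,0,0,0],[0,0,0.008,0,0,0],[0,0,0,0,0,0],[0,0,0,0,0,0]],
  ],
)

```text
time_s: 9.08
position: [0.5909, -0.3211, 0.104]
ee_rot: [0.197, 0.98, 0.0, -0.001]
wrist_force: [-0.3, -0.4, -2.9]
gripper_width: 0.149
grip_force: 59.0
```

```bash
python3 go.py .592 -.322 .0945 67.7
```

```text
t 9.08 pos [ 0.5909 -0.3211  0.104 ] ty 67.27 F [-0.3 -0.4 -2.9] q [-0.68  0.52  1.4  -0.    1.22 -1.85] w 0.149 59.04251217842102
shift(cur axes) [-0.0028 -0.0008  0.0191] shift(after turn) [-0.0028 -0.0009  0.0191] turn [ 0.0002 -0.0018 -0.0047]
```

Call:
servo_tool(
  increments=[
    [[-0.001,0,0.006,0,0,0],[0,0,0.006,0,0,0],[0,0,0,0,0,0],[0,0,0,0,0,0]],
  ],
)

```text
time_s: 9.42
position: [0.5916, -0.3215, 0.0986]
ee_rot: [0.197, 0.98, 0.0, -0.001]
wrist_force: [0.3, 0.2, -2.9]
gripper_width: 0.146
grip_force: 59.0
```

```bash
python3 go.py .592 -.322 .0945 67.7; python3 chk.py|head -1
```

```text
t 9.42 pos [ 0.5916 -0.3215  0.0986] ty 67.27 F [ 0.3  0.2 -2.9] q [-0.68  0.53  1.4  -0.    1.21 -1.85] w 0.146 59.04601335525513
shift(cur axes) [-0.0012 -0.0007  0.0081] shift(after turn) [-0.0012 -0.0007  0.0081] turn [ 0.0001 -0.0013 -0.0047]
lid [ 0.5926 -0.3212 -0.4093] -23.45 1.57
```

No contact yet, and the lid's underside is already below the wall top, so it is in the opening. I lower it the last 4 mm.

Call:
servo_tool(
  increments=[
    [[0,0,0.004,0,0,0],[0,0,0.003,0,0,0],[0,0,0,0,0,0],[0,0,0,0,0,0]],
  ],
)

```text
time_s: 9.8
position: [0.5916, -0.3215, 0.0951]
ee_rot: [0.197, 0.98, 0.0, -0.001]
wrist_force: [1.2, -0.4, -3.9]
gripper_width: 0.15
grip_force: 59.0
```

```bash
python3 go.py .592 -.322 .0945 67.7
```

```text
t 9.8 pos [ 0.5916 -0.3215  0.0951] ty 67.27 F [ 1.2 -0.4 -3.9] q [-0.68  0.53  1.41 -0.    1.21 -1.85] w 0.15 59.04620110988617
shift(cur axes) [-0.0012 -0.0007  0.0012] shift(after turn) [-0.0012 -0.0007  0.0012] turn [ 0.0001 -0.0013 -0.0048]
```

Call:
servo_tool(
  increments=[
    [[0,0,0.002,0,0,0],[0,0,0,0,0,0],[0,0,0,0,0,0]],
  ],
)

```text
time_s: 10.05
position: [0.5918, -0.3216, 0.0944]
ee_rot: [0.197, 0.98, 0.0, -0.001]
wrist_force: [-0.2, -0.6, -3.4]
gripper_width: 0.15
grip_force: 59.1
```

Call:
servo_tool(
  increments=[
    [[0,0,0.0025,0,0,0],[0,0,0,0,0,0],[0,0,0,0,0,0]],
  ],
)

```text
time_s: 10.3
position: [0.5919, -0.3217, 0.0943]
ee_rot: [0.197, 0.98, -0.0, -0.001]
wrist_force: [-3.0, 2.1, 5.1]
gripper_width: 0.147
grip_force: 60.2
```

Contact on the ledge at the expected height. I open and retreat.

Call:
servo_tool(
  increments=[
    [[0,0,0,0,0,0],[0,0,0,0,0,0],[0,0,0,0,0,0],[0,0,0,0,0,0]],
  ],
  jaw=0.45,
)

```text
time_s: 10.63
position: [0.5918, -0.3217, 0.0929]
ee_rot: [0.197, 0.98, 0.0, -0.001]
wrist_force: [0.7, -1.1, -0.2]
gripper_width: 0.453
grip_force: 0.0
```

Call:
servo_tool(
  increments=[
    [[0,0,-0.02,0,0,0],[0,0,-0.04,0,0,0],[0,0,-0.06,0,0,0],[0,0,-0.06,0,0,0],[0,0,-0.06,0,0,0],[0,0,-0.03,0,0,0],[0,0,0,0,0,0]],
  ],
)

```text
time_s: 11.22
position: [0.5941, -0.3233, 0.2349]
ee_rot: [0.197, 0.98, -0.002, 0.004]
wrist_force: [0.3, -0.2, 1.2]
gripper_width: 0.45
grip_force: 0.0
```

```bash
cat > chk2.py <<'E'
from fit import *
import sys
P=[r.capture(n) for n in("scene","top")]
for k in("lid_grip","handle_grip","handle_pivot"):
    print(k,[(w(p,d["point"]).round(4),round(d["score"],2)) for p in P for d in r.mark_of(p,k)[:1]])
f2,c=fit([P[0]],[.5912,-.322,-.389],rect(.147,.217,.102)); print("car",f2.round(4),np.degrees(f2[2]).round(2),round(c,2))
cv2.imwrite(f"pics/{sys.argv[1]}.png",np.hstack([cv2.resize(P[1]["image"][100:300,260:460],(400,400)),cv2.resize(P[0]["image"][120:320,260:460],(400,400))]))
E
python3 chk2.py placed; python3 go.py .4664 -.2709 .16 -22.3
```

```text
lid_grip [(array([ 0.5906, -0.3249,  0.1097]), 0.85)]
handle_grip []
handle_pivot []
car [ 0.5917 -0.3218 -0.3929] -22.51 0.71
t 11.62 pos [ 0.5913 -0.3212  0.2265] ty 67.27 F [-0.6 -0.5 -0.2] q [-0.68  0.42  1.29 -0.    1.44 -1.85] w 0.449 0.0
shift(cur axes) [ 0.2688 -0.0038  0.134 ] shift(after turn) [-0.0017 -0.2694  0.1329] turn [-0.0017 -0.0024  0.9952]
```

View pics/placed.png

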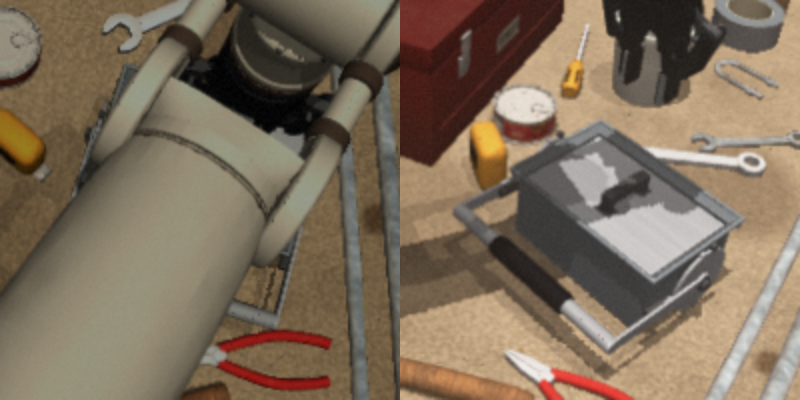

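The lid sits inside the rim, level, with its bar pull at (625,190) in the composite. The carrier has not moved. Now the handle bar.

Call:
servo_tool(
  increments=[
    [[0.02,0,0,0,0,0],[0.04,0,0,0,0,0],[0.05,0,0,0,0,0.0],[0.05,0,0,0,0,0],[0.05,0,0,0,0,0],[0.04,0,0,0,0,0],[0.02,0,0,0,0,0],[0,0,0,0,0,0.05],[0,0,0,0,0,0.07],[0,0,0,0,0,0.07]],
  ],
  jaw=0.55,
  force=30,
)

```text
time_s: 12.45
position: [0.467, -0.2692, 0.2279]
ee_rot: [0.343, 0.939, 0.0, -0.001]
wrist_force: [0.3, -0.2, 0.3]
gripper_width: 0.551
grip_force: 0.0
```

Call:
servo_tool(
  increments=[
    [[0,0,0,0,0,0.073],[0,0,0,0,0,0.073],[0,0,0,0,0,0.073],[0,0,0,0,0,0.073],[0,0,0.01,0,0,0.073],[0,0,0.03,0,0,0.073],[0,0,0.04,0,0,0.073],[0,0,0.04,0,0,0.073],[0,0,0.03,0,0,0.073],[0,0,0,0,0,0.073]],
  ],
)

```text
time_s: 13.28
position: [0.465, -0.2675, 0.1488]
ee_rot: [0.798, 0.603, -0.001, -0.005]
wrist_force: [-0.9, 1.0, -0.3]
gripper_width: 0.551
grip_force: 0.0
```

Call:
servo_tool(
  increments=[
    [[0,0,0,0,0,0.05],[0,0,0,0,0,0.025],[0,0,0,0,0,0],[0,0,0,0,0,0],[0,0,0,0,0,0]],
  ],
)

```text
time_s: 13.7
position: [0.4672, -0.2694, 0.1531]
ee_rot: [0.83, 0.558, -0.0, -0.001]
wrist_force: [-0.1, -0.5, 0.5]
gripper_width: 0.547
grip_force: 0.0
```

```bash
python3 go.py .467 -.2709 .0413 -22.3; python3 - <<'E'
from h import *
for n in("scene","top"):
    p=r.capture(n);print(n,[(w(p,d["point"]).round(4),round(d["score"],2)) for d in r.mark_of(p,"handle_grip")[:1]])
E
```

```text
t 13.7 pos [ 0.4672 -0.2694  0.1531] ty -22.22 F [-0.1 -0.5  0.5] q [-0.75  0.14  1.78 -0.    1.23 -0.36] w 0.547 0.0
shift(cur axes) [-0.003   0.0012  0.2236] shift(after turn) [-0.003   0.0008  0.2236] turn [-0.0012 -0.0001  0.0009]
scene [(array([ 0.4689, -0.2697,  0.0608]), 0.67)]
top [(array([ 0.4656, -0.2711,  0.0583]), 0.88)]
```

Call:
servo_tool(
  increments=[
    [[-0.003,0.001,0.03,0,0,0],[0,0,0.04,0,0,0],[0,0,0.04,0,0,0],[0,0,0.04,0,0,0],[0,0,0.04,0,0,0],[0,0,0.02,0,0,0],[0,0,0.012,0,0,0],[0,0,0,0,0,0],[0,0,0,0,0,0]],
  ],
)

```text
time_s: 14.65
position: [0.4674, -0.2714, 0.043]
ee_rot: [0.83, 0.557, -0.0, -0.0]
wrist_force: [0.1, -0.2, -0.3]
gripper_width: 0.551
grip_force: 0.0
```

```bash
python3 go.py .467 -.2709 .0413 -22.3
```

```text
t 14.65 pos [ 0.4674 -0.2714  0.043 ] ty -22.28 F [ 0.1 -0.2 -0.3] q [-0.75  0.3   1.83 -0.    1.01 -0.36] w 0.551 0.0
shift(cur axes) [ 0.0005 -0.0011  0.0033] shift(after turn) [ 0.0005 -0.0011  0.0033] turn [-0.0004  0.0002  0.0003]
```

Call:
servo_tool(
  increments=[
    [[0,0,0.002,0,0,0],[0,0,0,0,0,0],[0,0,0,0,0,0],[0,0,0,0,0,0],[0,0,0,0,0,0],[0,0,0,0,0,0]],
  ],
  jaw=0,
  force=30,
)

```text
time_s: 15.15
position: [0.4678, -0.2716, 0.042]
ee_rot: [0.83, 0.557, -0.0, 0.001]
wrist_force: [2.0, -1.6, 1.4]
gripper_width: 0.279
grip_force: 29.4
```

```bash
python3 go.py .467 -.2709 .0413 -22.3; python3 - <<'E'
import numpy as np
a=np.r_[np.radians(np.arange(0,91,6))]
y=.135*(1-np.cos(a))/.5; z=-.135*np.sin(a)/.5
for i in range(1,len(a)): print(i*6, round(y[i]-y[i-1],4), round(z[i]-z[i-1],4))
E
```

```text
t 15.15 pos [ 0.4678 -0.2716  0.042 ] ty -22.29 F [ 2.  -1.6  1.4] q [-0.75  0.3   1.83 -0.    1.   -0.36] w 0.279 29.42822903394699
shift(cur axes) [ 0.0008 -0.002   0.0014] shift(after turn) [ 0.0008 -0.002   0.0014] turn [0.0005 0.0005 0.0002]
6 0.0015 -0.0282
12 0.0044 -0.0279
18 0.0073 -0.0273
24 0.0101 -0.0264
30 0.0128 -0.0252
36 0.0154 -0.0237
42 0.0178 -0.022
48 0.02 -0.02
54 0.022 -0.0178
60 0.0237 -0.0154
66 0.0252 -0.0128
72 0.0264 -0.0101
78 0.0273 -0.0073
84 0.0279 -0.0044
90 0.0282 -0.0015
```

The bar is gripped (24 mm). I swing along the arc: tool +y is the carrier's +x, and tool -z is up.

Call:
servo_tool(
  increments=[
    [[0.0004,0,-0.014,0,0,0],[0.0011,0,-0.014,0,0,0],[0.0,0.0018,-0.014,0,0,0],[0,0.0026,-0.014,0,0,0],[0,0,0,0,0,0]],
  ],
)

```text
time_s: 15.57
position: [0.4704, -0.2726, 0.0705]
ee_rot: [0.83, 0.557, -0.0, 0.001]
wrist_force: [3.4, -5.2, -2.9]
gripper_width: 0.279
grip_force: 30.3
```

```bash
python3 go.py .467 -.2709 .0413 -22.3
```

```text
t 15.57 pos [ 0.4704 -0.2726  0.0705] ty -22.28 F [ 3.4 -5.2 -2.9] q [-0.75  0.26  1.82 -0.    1.06 -0.36] w 0.279 30.268984884023666
shift(cur axes) [ 0.0006 -0.0077  0.0584] shift(after turn) [ 0.0005 -0.0075  0.0584] turn [0.0011 0.0012 0.0002]
```

Call:
servo_tool(
  increments=[
    [[-0.0015,0.005,-0.0137,0,0,0],[0,0.0038,-0.0136,0,0,0],[0,0.0047,-0.0133,0,0,0],[0,0.0054,-0.0131,0,0,0],[0,0.006,-0.0128,0,0,0],[0,0.0068,-0.0124,0,0,0],[0,0.0074,-0.0121,0,0,0],[0,0.008,-0.0116,0,0,0],[0,0,0,0,0,0]],
  ],
)

```text
time_s: 16.32
position: [0.4883, -0.2798, 0.1211]
ee_rot: [0.83, 0.557, -0.003, -0.004]
wrist_force: [-12.5, 0.3, 5.5]
gripper_width: 0.279
grip_force: 30.7
```

```bash
python3 go.py .467 -.2709 .0413 -22.3
```

```text
t 16.32 pos [ 0.4883 -0.2798  0.1211] ty -22.24 F [-12.5   0.3   5.5] q [-0.73  0.24  1.73 -0.    1.18 -0.34] w 0.279 30.668027959764004
shift(cur axes) [ 0.0005 -0.0445  0.16  ] shift(after turn) [ 0.0004 -0.0461  0.1596] turn [-0.0066  0.      0.0007]
```

Call:
servo_tool(
  increments=[
    [[0,0,0,0,0,0],[0,0,0,0,0,0],[0,0,0,0,0,0]],
  ],
)

```text
time_s: 16.57
position: [0.488, -0.2797, 0.1207]
ee_rot: [0.83, 0.557, -0.003, -0.004]
wrist_force: [-13.7, 1.3, 5.4]
gripper_width: 0.278
grip_force: 30.7
```

```bash
python3 chk2.py swing1
```

```text
lid_grip [(array([ 0.5886, -0.3225,  0.1103]), 0.87)]
handle_grip [(array([ 0.4898, -0.2787,  0.1318]), 0.95), (array([ 0.4871, -0.2805,  0.1315]), 0.71)]
handle_pivot []
car [ 0.5902 -0.3207 -0.398 ] -22.8 1.71
```

View pics/swing1.png

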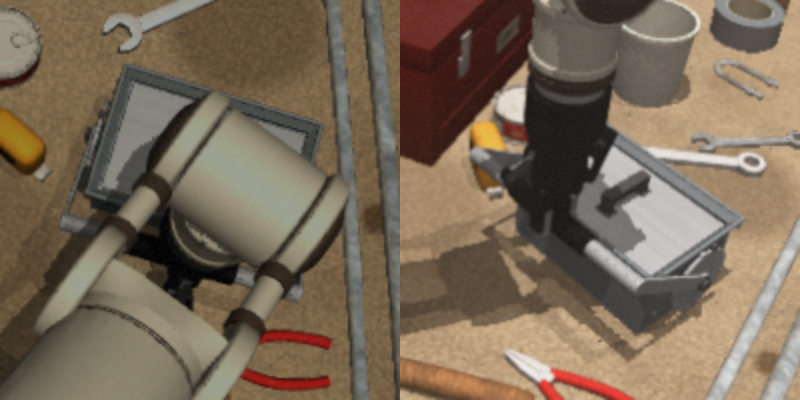

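The handle is partly up. The marks put the bar at z = 0.1315, about 33°, which is 8 mm below the grasp point, so it crept down in the pads while turning. I regrip deeper with more force.

Call:
servo_tool(
  increments=[
    [[0,0,0,0,0,0],[0,0,0,0,0,0],[0,0,0,0,0,0],[0,0,0.01,0,0,0],[0,0,0.012,0,0,0],[0,0,0,0,0,0],[0,0,0,0,0,0]],
  ],
  jaw=0.45,
)

```text
time_s: 17.55
position: [0.4905, -0.2803, 0.1087]
ee_rot: [0.83, 0.557, -0.001, -0.001]
wrist_force: [0.0, -0.2, 0.2]
gripper_width: 0.45
grip_force: 0.0
```

```bash
cat > hg.py <<'E'
from h import *
P=[r.capture(n) for n in("scene","top")]
g=[w(p,d[0]["point"]) for p in P if (d:=r.mark_of(p,"handle_grip"))]
u=np.array([np.cos(np.radians(-22.3)),np.sin(np.radians(-22.3))]);s=r.get_state()
for x in g+[s["position"]+[0,0,.0187]]:
    h=(x[:2]-[.5912,-.322])@u; print(x.round(4),"h",h.round(4),"z-.06",(x[2]-.06).round(4),"rad",np.hypot(h,x[2]-.06).round(4),"ang",np.degrees(np.arctan2(x[2]-.06,-h)).round(1))
c=[(w(p,d[0]["point"])).round(4) for p in P if (d:=r.mark_of(p,"carrier"))];print("car",c)
E
python3 hg.py; python3 go.py .488 -.2797 .109 -22.3
```

```text
[ 0.4887 -0.2747  0.1316] h -0.1128 z-.06 0.0716 rad 0.1336 ang 32.4
[ 0.4892 -0.2784  0.1315] h -0.1109 z-.06 0.0715 rad 0.1319 ang 32.8
[ 0.4911 -0.2808  0.1284] h -0.1083 z-.06 0.0684 rad 0.1281 ang 32.3
car [array([ 5.939e-01, -3.198e-01,  2.000e-04])]
t 17.85 pos [ 0.491  -0.2809  0.1097] ty -22.28 F [0.8 0.1 0.5] q [-0.73  0.26  1.73 -0.    1.15 -0.34] w 0.45 0.0
shift(cur axes) [-0.0001 -0.0065  0.0015] shift(after turn) [-0.0002 -0.0065  0.0015] turn [-0.0008  0.0001  0.0002]
```

Call:
servo_tool(
  increments=[
    [[0,-0.008,0,0,0,0],[0,0,0,0,0,0],[0,0,0,0,0,0]],
  ],
)

```text
time_s: 18.1
position: [0.487, -0.2791, 0.1096]
ee_rot: [0.83, 0.557, -0.0, -0.001]
wrist_force: [-0.4, 0.0, -0.9]
gripper_width: 0.452
grip_force: 0.0
```

Call:
servo_tool(
  increments=[
    [[0,0,0,0,0,0],[0,0,0,0,0,0],[0,0,0,0,0,0],[0,0,0,0,0,0]],
  ],
  jaw=0,
  force=80,
)

```text
time_s: 18.43
position: [0.4875, -0.2794, 0.1096]
ee_rot: [0.83, 0.557, -0.0, -0.0]
wrist_force: [1.9, -0.5, -0.7]
gripper_width: 0.267
grip_force: 78.2
```

```bash
python3 go.py .488 -.2797 .109 -22.3; python3 - <<'E'
import numpy as np
a=np.radians(np.arange(33,91,3)); y=-.27*np.diff(np.cos(a)); z=-.27*np.diff(np.sin(a))
for i in range(len(y)): print(int(round(np.degrees(a[i+1]))),y[i].round(4),z[i].round(4))
E
```

```text
t 18.43 pos [ 0.4875 -0.2794  0.1096] ty -22.29 F [ 1.9 -0.5 -0.7] q [-0.74  0.25  1.74 -0.    1.15 -0.35] w 0.267 78.24231438338757
shift(cur axes) [-0.0002  0.0013  0.0012] shift(after turn) [-0.0002  0.0013  0.0012] turn [-0.0006  0.      0.0001]
36 0.008 -0.0116
39 0.0086 -0.0112
42 0.0092 -0.0107
45 0.0097 -0.0103
48 0.0103 -0.0097
51 0.0107 -0.0092
54 0.0112 -0.0086
57 0.0116 -0.008
60 0.0121 -0.0074
63 0.0124 -0.0067
66 0.0128 -0.0061
69 0.0131 -0.0054
72 0.0133 -0.0047
75 0.0136 -0.004
78 0.0137 -0.0033
81 0.0139 -0.0026
84 0.014 -0.0018
87 0.0141 -0.0011
90 0.0141 -0.0004
```

Call:
servo_tool(
  increments=[
    [[0,0.0075,-0.0125,0,0,0],[0,0.0083,-0.012,0,0,0],[0,0.009,-0.0115,0,0,0],[0,0.0095,-0.011,0,0,0],[0,0.01,-0.0105,0,0,0],[0,0.0105,-0.01,0,0,0],[0,0,0,0,0,0]],
  ],
)

```text
time_s: 19.02
position: [0.5123, -0.2895, 0.1436]
ee_rot: [0.83, 0.557, -0.001, -0.002]
wrist_force: [-5.9, 0.3, -6.7]
gripper_width: 0.267
grip_force: 80.1
```

```bash
python3 hg.py
```

```text
[ 0.5127 -0.2877  0.1634] h -0.0857 z-.06 0.1034 rad 0.1343 ang 50.3
[ 0.5118 -0.2893  0.1619] h -0.0858 z-.06 0.1019 rad 0.1332 ang 49.9
car [array([ 0.5954, -0.3228, -0.002 ])]
```

Call:
servo_tool(
  increments=[
    [[0,0.0112,-0.0088,0,0,0],[0,0.0116,-0.0082,0,0,0],[0,0.012,-0.0076,0,0,0],[0,0.0124,-0.0069,0,0,0],[0,0.0128,-0.0061,0,0,0],[0,0.013,-0.0054,0,0,0],[0,0.0133,-0.0047,0,0,0],[0,0.0136,-0.004,0,0,0],[0,0,0,0,0,0]],
  ],
)

```text
time_s: 20.07
position: [0.5594, -0.3091, 0.174]
ee_rot: [0.83, 0.557, -0.001, 0.0]
wrist_force: [-11.7, 3.9, 14.6]
gripper_width: 0.265
grip_force: 82.8
```

```bash
python3 hg.py
```

```text
[ 0.5621 -0.3065  0.1853] h -0.0328 z-.06 0.1253 rad 0.1296 ang 75.3
[ 0.5591 -0.309   0.1926] h -0.0346 z-.06 0.1326 rad 0.137 ang 75.4
car [array([ 0.5938, -0.3206, -0.0007])]
```

Call:
servo_tool(
  increments=[
    [[0,0.0137,-0.0045,0,0,0],[0,0.0139,-0.0035,0,0,0],[0,0.014,-0.002,0,0,0],[0,0.0141,-0.0011,0,0,0],[0,0,0,0,0,0],[0,0,0,0,0,0]],
  ],
)

```text
time_s: 20.87
position: [0.5867, -0.3203, 0.1793]
ee_rot: [0.83, 0.557, 0.001, 0.002]
wrist_force: [-3.1, 0.7, 8.1]
gripper_width: 0.264
grip_force: 80.1
```

```bash
python3 hg.py
```

```text
[ 0.5869 -0.3171  0.1909] h -0.0058 z-.06 0.1309 rad 0.131 ang 87.5
[ 0.5867 -0.3203  0.1979] h -0.0049 z-.06 0.1379 rad 0.138 ang 88.0
car [array([ 0.5934, -0.3207, -0.0031])]
```

The handle is past the ridge at about 88°. I push 2 mm more and release.

Call:
servo_tool(
  increments=[
    [[0,0.005,0,0,0,0],[0,0.003,0,0,0,0],[0,0,0,0,0,0],[0,0,0,0,0,0]],
  ],
)

```text
time_s: 21.5
position: [0.5901, -0.3217, 0.1791]
ee_rot: [0.83, 0.557, 0.001, 0.002]
wrist_force: [-3.1, 0.7, 7.5]
gripper_width: 0.264
grip_force: 80.4
```

Call:
servo_tool(
  increments=[
    [[0,0,0,0,0,0],[0,0,0,0,0,0],[0,0,0,0,0,0],[0,0,0,0,0,0],[0,0,0,0,0,0]],
  ],
  jaw=0.6,
)

```text
time_s: 21.92
position: [0.5888, -0.3206, 0.1747]
ee_rot: [0.83, 0.557, -0.0, -0.0]
wrist_force: [-0.0, 0.4, 0.1]
gripper_width: 0.601
grip_force: 0.0
```

```bash
python3 hg.py
```

```text
[ 0.5939 -0.3193  0.1975] h 0.0015 z-.06 0.1375 rad 0.1375 ang 90.6
[ 0.5935 -0.3224  0.1921] h 0.0023 z-.06 0.1321 rad 0.1322 ang 91.0
[ 0.5884 -0.3206  0.1931] h -0.0031 z-.06 0.1331 rad 0.1332 ang 88.7
car [array([ 5.929e-01, -3.226e-01, -4.000e-04]), array([ 0.7617, -0.1244,  0.0043])]
```

Call:
servo_tool(
  increments=[
    [[0,0.008,-0.02,0,0,0],[0,0,-0.04,0,0,0],[0,0,-0.05,0,0,0],[0,0,-0.05,0,0,0],[0,0,-0.04,0,0,0],[0,-0.04,-0.01,0,0,0],[0,-0.06,0,0,0,0],[0,-0.07,0,0,0,0],[0,-0.07,0,0,0,0],[0,-0.07,0,0,0,0]],
  ],
)

```text
time_s: 23.05
position: [0.4477, -0.263, 0.2806]
ee_rot: [0.83, 0.557, -0.0, -0.0]
wrist_force: [0.4, -0.8, 0.7]
gripper_width: 0.6
grip_force: 0.0
```

Call:
servo_tool(
  increments=[
    [[0.03,-0.06,0,0,0,0],[0.06,-0.03,0,0,0,0],[0.07,0,0,0,0,0],[0.07,0,0,0,0,0],[0.07,0,0,0,0,0],[0.07,0,0,0,0,0],[0.07,0,0,0,0,0],[0.03,0,0,0,0,0],[0,0,0,0,0,0],[0,0,0,0,0,0]],
  ],
)

```text
time_s: 23.88
position: [0.4966, -0.0287, 0.2806]
ee_rot: [0.83, 0.558, -0.0, -0.0]
wrist_force: [-0.7, 0.3, -0.4]
gripper_width: 0.599
grip_force: 0.0
```

```bash
python3 hg.py; python3 chk2.py final; python3 - <<'E'
from h import *
p=r.capture("top")
for k in["hammer","pliers","nail_tin","tape_measure","tape_black","carrier"]:
    print(k,[w(p,d["point"]).round(3) for d in r.mark_of(p,k)[:1]])
cv2.imwrite("pics/topf.png",p["image"])
E
```

```text
[ 0.5955 -0.3202  0.1974] h 0.0033 z-.06 0.1374 rad 0.1374 ang 91.4
[ 0.5957 -0.324   0.1903] h 0.0049 z-.06 0.1303 rad 0.1304 ang 92.1
[ 0.4961 -0.0301  0.2988] h -0.1988 z-.06 0.2388 rad 0.3107 ang 50.2
car []
lid_grip [(array([ 0.5923, -0.3254,  0.1081]), 0.75), (array([ 0.5894, -0.3229,  0.103 ]), 0.94)]
handle_grip [(array([ 0.5947, -0.3221,  0.1927]), 0.7), (array([ 0.5924, -0.3217,  0.1893]), 0.8)]
handle_pivot [(array([ 0.3914, -0.3619,  0.0006]), 0.49), (array([ 0.6363, -0.1349,  0.0017]), 0.56)]
car [ 0.5913 -0.3215 -0.3886] -22.26 0.51
hammer [array([ 0.321, -0.199,  0.002])]
pliers [array([ 0.391, -0.364, -0.002])]
nail_tin [array([ 0.761, -0.123, -0.001])]
tape_measure [array([ 0.637, -0.135, -0.001])]
tape_black [array([0.361, 0.097, 0.   ])]
carrier []
```

View pics/final.png

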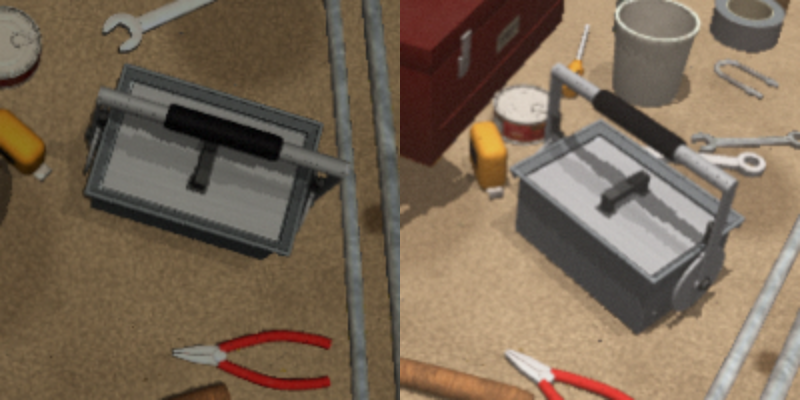

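The final pictures show the lid flat inside the rim all round and the handle upright at about 90°, with its bar at (650,120) in the scene half. The carrier and the bystanders have not moved, and the arm is clear.

```bash
python3 -c "
from workcell import r
print(r.sign_off())"
```

```text
the job is handed in; nothing more can be done
None
```

The job is handed in at about 24 s: the lid sits level on the ledge, the handle is up at about 90° past its detent, and the carrier and bystanders are where they were, though no verdict came back.

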